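# Brush the offcuts out of the vise

### The job

Two offcuts have been left on the bed of the blue drill vise, between its jaws. Take the wooden block brush and sweep both along the bed into the open tin at the end of the vise, without touching the offcuts with the gripper. Then stand the brush upright on its bristles on the bare table and let go.

Things in the scene. Friction and masses are not known exactly. Their poses are not given: they have to be found in the camera images.
- brush: Loose block brush, light wood, black stiff bristles, standing on them. Origin: centre of its underside; z up, 84 mm high; x its width, y its thickness. Bristles 66 x 30 mm, to 28 mm high; block 70 x 34 mm, to 46 mm; above it an upright grip bar, 60 mm in x and 24 mm thick in y, to 84 mm, to be pinched across y. About 120 g.
- vise: Fixed blue vise. Origin: on the table under its bed's middle; z up. Bed 32 mm high, y = -50 to 50 mm. Jaws at x = +-46 mm, 62 mm high: a 92 mm channel along y, open above and at both ends. Base x = -100 to 80, screw to -142 mm. Bolt ears 10 mm high to y = -69. Fixed at its +y end: open grey tin, centre y = 109 mm, 160 (x) by 112 mm (y), 3 mm walls 23 mm high, flat bits in it to 10 mm.
- wood_offcut: Dark wooden offcut, a 30 x 20 x 20 mm block (x, y, z) lying loose on the vise bed between the jaws. Origin: its centre. About 20 g.
- brass_offcut: Brass bar offcut, a 24 x 22 x 20 mm block (x, y, z) lying loose on the vise bed between the jaws. Origin: its centre. About 60 g.
Not all that is in view belongs to the job. Leave any turquoise look-alike of the brush alone.

How it is judged:
By the outcome, as a careful person would: the job done as asked, in the order asked, and still so for the second after the job is handed in, with the robot touching nothing.
It also fails if it takes over 43 s, if anything falls off the work surface, if the arm or the gripper's body presses on something with over 40 N, if the wrist force passes 120 N, or if a joint passes its speed limit or range.

### The arm

A 6-joint arm with a two-finger parallel gripper is mounted at the origin on a cart in front of the work surface, level with it; the furniture and walls round the work are solid. World frame = base frame: x ahead of the robot, y to its left, z up, the work surface at z = 0. Lengths are in mm, angles in rad, forces in N, time in s.
With the tool pointing down it reaches from about 350 to 975 mm from the base axis. Payload 7.1 kg.
Tool frame: the origin (TCP) lies at the very end of the fingers, on their centre line; the grasp point (between the pads) lies ctrl.hold_point_z behind it (ctrl.hold_point_z is the distance from the TCP to the grasp point, in mm); z points along the fingers, y is the line along which they close (so a half turn about z gives the same grasp; the last joint's range is limited). The gripper opens to 88 mm and grips with 3 to 60 N. Pads are 20 mm wide; open, the fingers measure 115 mm over their backs; the gripper's body (75 mm by 178 mm) begins 61 mm behind the grasp point.
Start: joints at [1.122, 0.423, 1.63, -0, 1.089, -0.019], TCP at [260.398, 568.153, 196.675] pointing down, gripper open.
Joint ranges: [-3, 3], [-0.9, 2.11], [0.09, 2.58], [-1.31, 4.45], [0.11, 2.69], [-2.54, 2.54]. Speed limits (rad/s): [2.39, 2.39, 3.01, 3.14, 3.14, 3.14].

### API

Orientations are given as a rotation vector (axis times angle).
In Python, from workcell import ctrl gives the robot as it stands. The module is installed in compiled form; this text tells all that it offers.
- The arm moves only by the shell command python3 -m creep 'ROWS'. ROWS is JSON, a list of rows, each an object with "translation": the shift along the tool's x, y, z in mm, a list of three; "angular": the turn, a rotation vector about the tool's x, y, z in rad, a list of three; "jaw": the opening, from 0 (shut) to 1 (fully open). A call has exactly 8 rows; each row is the pose to reach, as a shift and turn from the pose commanded when the call began, along the tool's axes at that moment; what a row does not reach only later rows make up. A row lasts 1/8 s, in which the tool goes at most 62.5 mm and 10.7 degrees, less where a joint would pass 70% of its speed; a pose out of reach is approached as far as the arm can. A call with a gripper value outside its range is refused whole. The fingers move at their own pace and stop on an object; the grip force is fixed at half the most. Time passes only in rows, so rows that repeat a pose let the fingers close, or fill a call up. It gives the time, the measured TCP pose, the force, the opening and the grip force at its end, in the units of the state.
- ctrl.get_obs(): the state, without advancing time (a new reading comes with each control period).
- ctrl.get_image(name): name is "side" or "top"; returns the picture (420x560x3 uint8, red, green, blue); there is no depth.
- ctrl.camera_info(name): a dict with "camera_matrix" (3x3 intrinsics, pixels), "distortion" ([k1, k2, p1, p2, k3] as OpenCV has them; the pictures are not rectified), "world_from_camera" (4x4, takes a point from camera to world coordinates). Camera axes: x right, y up, looking along -z (the intrinsics and any distortion apply to the point x, -y, -z); pixel columns grow to the right and rows downward; lengths in mm; the calibration is good to about 2 mm. A picture is of the moment at which its call begins. camera_info takes no time and is no camera call.
- ctrl.close_job(): hands the job in; it is judged then, once.
Trained networks look in the newest picture that a camera, given by its name, has taken for a name from the list of things; names that differ only in an ending like _2 or _b are one class to them, and where a whole thing is asked for, a point or a joint stands for the part that bears it (a point fixed in the world has none). Each returns a list of dicts, best first, with "score" (0 to 1); they miss things now and then, are a little off and sometimes report something else, mostly with a low value. They report only what shows in the picture. A call takes as long as a camera call. They do not tell look-alikes from the thing itself.
- ctrl.look_for(camera, label): "rect" ([left, top, right, bottom] in pixels, round what is visible of it).
The state is a dict: "t": time; "qpos": joint angles; "qvel": joint speeds; "joint_torque": joint torques, N m; "ee_pos": TCP position; "orientation": TCP orientation; "ft_force": force on the tool from outside, world axes, zero at the start; "moment": the same for the moment, N m; "width": finger opening in mm; "grasp_force": force on a finger pad.
Only numpy, scipy, OpenCV 4.12 (cv2) and the standard library are available. Lean on these libraries where they do the work, as an engineer would, in place of code of your own. Each camera call takes 0.05 s, during which the arm holds its last target. There are 200 camera calls.

## Working session

There is one attempt and no reset: what is moved stays moved. The work goes in short steps, Python scripts to look and compute and a shell command to move; the robot and the scene stay as the last step left them, time stands still between calls to the robot, and variables do not carry over. Pictures are saved under pics/ and viewed, at most 10 in all, crops included, and the job is handed in when it is done.

```bash
mkdir -p pics
cat > h.py <<'E'
import numpy as np, cv2
from workcell import ctrl
from scipy.spatial.transform import Rotation as R
def cam(n):
    i=ctrl.camera_info(n); return np.array(i["camera_matrix"],float),np.array(i["distortion"],float),np.array(i["world_from_camera"],float)
def ray(n,p):
    K,d,T=cam(n); u=cv2.undistortPoints(np.array([[p]],float),K,d)[0,0]
    v=T[:3,:3]@np.array([u[0],-u[1],-1.]); return T[:3,3],v/np.linalg.norm(v)
def atz(n,p,z):
    o,v=ray(n,p); return o+v*(z-o[2])/v[2]
def tri(p1,p2,n1="top",n2="side"):
    o1,a=ray(n1,p1);o2,b=ray(n2,p2)
    s=np.linalg.lstsq(np.c_[a,-b],o2-o1,rcond=None)[0]
    return (o1+a*s[0]+o2+b*s[1])/2, np.linalg.norm(o1+a*s[0]-o2-b*s[1])
def proj(n,P):
    K,d,T=cam(n); c=(np.atleast_2d(P)-T[:3,3])@T[:3,:3]; c=c*[1,-1,-1]
    return cv2.projectPoints(c,np.zeros(3),np.zeros(3),K,d)[0][:,0]
def save(n,f):
    im=ctrl.get_image(n); cv2.imwrite("pics/"+f,im[:,:,::-1]); return im
E
python3 - <<'E'
from h import *
np.set_printoptions(precision=1,suppress=True)
o=ctrl.get_obs(); print(o, ctrl.hold_point_z)
for n in("top","side"):
    save(n,n+"0.png"); print(n,cam(n)[2])
    for l in("brush","vise","wood_offcut","brass_offcut"):
        print(l,[(round(r["score"],2),np.round(r["rect"],1).tolist()) for r in ctrl.look_for(n,l)][:3])
E
```

```text
{'t': 0.0, 'qpos': array([ 1.1,  0.4,  1.6, -0. ,  1.1, -0. ]), 'qvel': array([-0., -0.,  0., -0., -0., -0.]), 'joint_torque': array([  0. , -54.5, -27.4,   0.1,   0. ,  -0. ]), 'ee_pos': array([260.1, 567.6, 195.9]), 'orientation': array([-0.7, -3.1,  0. ]), 'ft_force': array([-0.5,  0.3, -0.9]), 'moment': array([-0., -0., -0.]), 'grasp_force': 0.0, 'width': 88.14405002543032} 18.700000000000003
top [[ -0.    1.   -0.2 278.9]
 [ -1.   -0.   -0.  259.2]
 [ -0.    0.2   1.  877.2]
 [  0.    0.    0.    1. ]]
brush [(0.88, [223.3, 184.7, 250.0, 221.3]), (0.86, [237.0, 264.9, 273.7, 287.5]), (0.78, [150.4, 167.8, 182.8, 198.2])]
vise [(0.94, [309.3, 109.6, 420.7, 219.6])]
wood_offcut [(0.62, [383.8, 150.5, 399.4, 169.4])]
brass_offcut [(0.62, [392.8, 136.0, 409.9, 149.8])]
side [[   1.     0.1   -0.3  220.9]
 [  -0.3    0.4   -0.9 -485. ]
 [   0.     0.9    0.4  408.1]
 [   0.     0.     0.     1. ]]
brush [(0.94, [237.8, 188.8, 260.7, 237.7]), (0.81, [256.5, 149.8, 284.0, 175.5]), (0.65, [253.8, 175.6, 283.9, 213.1])]
vise [(0.78, [292.9, 228.6, 442.0, 314.3])]
wood_offcut [(0.68, [357.2, 251.7, 379.0, 271.8])]
brass_offcut [(0.75, [389.0, 258.2, 407.4, 273.2])]
```

View pics/top0.png

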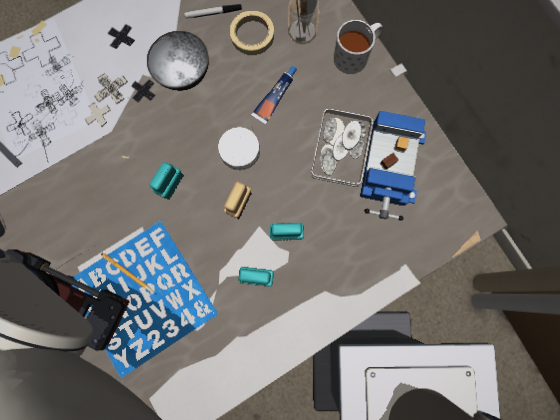

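View pics/side0.png

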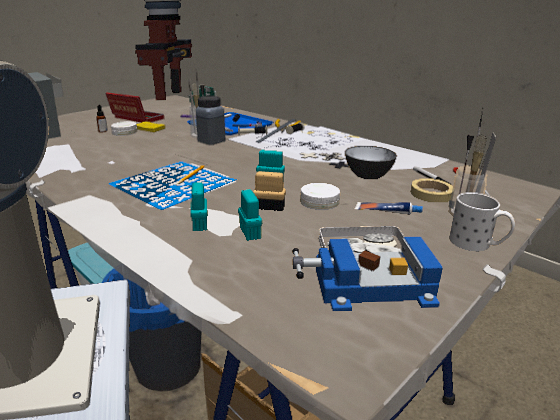

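The top view shows the light-wood brush at about (237,200), three turquoise look-alikes, and the vise at about (395,155). The tin is on the vise's left (342,147), the wood offcut is at (390,160) and the brass at (401,143). The side view has the brush at (269,190), wood at (369,261) and brass at (398,266). Next I'll fit the poses.

```bash
cat > fit.py <<'E'
from h import *
from scipy.optimize import minimize
np.set_printoptions(precision=1,suppress=True)
def box(x0,x1,y0,y1,z0,z1): return np.array([[x,y,z] for x in(x0,x1) for y in(y0,y1) for z in(z0,z1)],float)
def place(B,p,yaw): return R.from_rotvec([0,0,yaw]).apply(B)+p
def sil(n,boxes,S=4):
    m=np.zeros((420*S,560*S),np.uint8)
    for B in boxes: cv2.fillConvexPoly(m,cv2.convexHull(((proj(n,B)+.5)*S).astype(np.int32)),255)
    return cv2.resize(m,(560,420),interpolation=cv2.INTER_AREA)/255.
def fit(masks,boxes,p0):
    def c(p):
        s=0
        for n,m in masks.items():
            q=sil(n,[place(B,p[:3],p[3]) for B in boxes]); s+=1-np.minimum(q,m).sum()/np.maximum(q,m).sum()
        return s
    best=None
    for dy in (-.4,0,.4):
        x0=np.array(p0)+[0,0,0,dy]
        r=minimize(c,x0,method="Nelder-Mead",options=dict(initial_simplex=np.vstack([x0]+[x0+d for d in np.diag([10,10,8,.2])]),maxiter=150))
        if best is None or r.fun<best.fun: best=r
    return best.x,best.fun
def mask(im,rect,lo,hi):
    h=cv2.cvtColor(im,cv2.COLOR_RGB2HSV); m=cv2.inRange(h,lo,hi); k=np.zeros_like(m); l,t,r,b=[int(v) for v in rect]; k[t-4:b+5,l-4:r+5]=1
    return (m*k>0).astype(float)
E
python3 - <<'E'
from fit import *
a=cv2.imread("pics/top0.png")[:,:,::-1].copy(); b=cv2.imread("pics/side0.png")[:,:,::-1].copy()
g=atz("top",(237,200),60); print("guess",g)
lo,hi=(8,90,90),(25,255,255)
M={"top":mask(a,(223,185,250,221),lo,hi),"side":mask(b,(254,170,284,210),lo,hi)}
print({k:v.sum() for k,v in M.items()})
W=[box(-35,35,-17,17,28,46),box(-30,30,-12,12,46,84)]
x,f=fit(M,W,[g[0],g[1],0,0]);print("brush",x,f)
for lab,pt,ps in(("wood",(391.5,160),(368,261.7)),("brass",(401.3,143),(398,265.7))): print(lab,tri(pt,ps))
def crop(im,x,y,w,h,s): return cv2.resize(im[y:y+h,x:x+w],None,fx=s,fy=s,interpolation=cv2.INTER_CUBIC)
c1=crop(a,305,100,130,125,3); c1=np.hstack([c1,crop(b,285,215,160,125,2.5)[:c1.shape[0]] if 0 else cv2.copyMakeBorder(crop(b,285,215,160,100,2.5),0,c1.shape[0]-250,0,0,cv2.BORDER_CONSTANT)])
for n,im,m in(("top",a,M["top"]),):
    e=im.copy(); e[m>0]=(255,0,255)
cv2.imwrite("pics/crop.png",c1[:,:,::-1]); print(c1.shape)
E
```

```text
guess [444.3 365.8  60. ]
{'top': np.float64(379.0), 'side': np.float64(767.0)}
brush [449.8 370.   -4.2  -0.4] 0.5777089100651933
wood (array([528.5,  43.6,  40.7]), np.float64(5.024647339315151))
brass (array([567.8,  19.9,  40.1]), np.float64(1.5020798418148564))
(375, 790, 3)
```

View pics/crop.png

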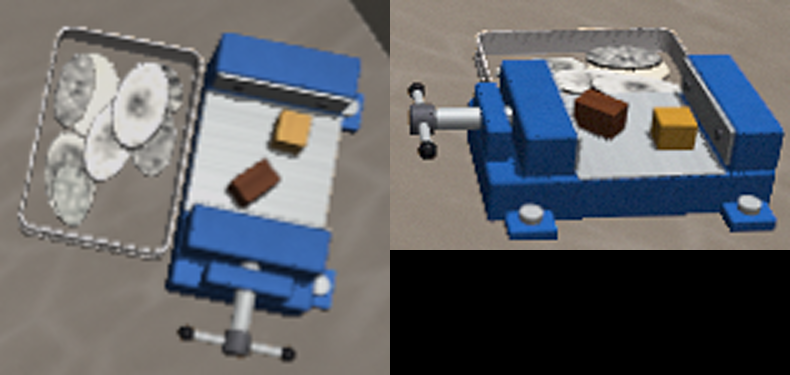

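The crop shows the far jaw's inner top edge at about (217,72)-(357,97) and the near jaw's at about (195,205)-(330,230). The tin is to the left, with the wood turned about 40° and the brass nearly square to the channel.

Run:
```python
from fit import *
a=cv2.imread("pics/top0.png")[:,:,::-1].copy(); b=cv2.imread("pics/side0.png")[:,:,::-1].copy()
f=lambda x,y:(305+x/3-.33,100+y/3-.33)
F=[atz("top",f(*p),62) for p in((217,72),(357,97))]; N=[atz("top",f(*p),62) for p in((195,205),(330,230))]
for e in(F,N): d=e[0]-e[1]; print(e, np.linalg.norm(d), "yaw of y axis-90:",np.arctan2(-d[0],d[1]))
print("centre",sum(F+N)/4)
t=[atz("top",f(*p),23) for p in((65,28),(205,52),(165,257),(22,232))]; print("tin",t,sum(t)/4, np.linalg.norm(t[0]-t[1]),np.linalg.norm(t[1]-t[2]))
out=[]
for n,im,r in(("top",a,(223,185,250,221)),("side",b,(254,170,284,210))):
    h=cv2.cvtColor(im,cv2.COLOR_RGB2HSV); 
    for p in ([(237,195),(240,205),(215,205)] if n=="top" else [(268,180),(268,193),(245,200)]): print(n,p,h[p[1],p[0]])
```

```text
[array([603.9,  74.1,  62. ]), array([584.5, -22.2,  62. ])] 98.29448502471787 yaw of y axis-90: -0.19835966233071842
[array([508. ,  93.8,  62. ]), array([489.5,   2.7,  62. ])] 92.96571890550864 yaw of y axis-90: -0.20093393959280517
centre [546.5  37.1  62. ]
tin [array([655. , 175.4,  23. ]), array([635.1,  73.3,  23. ]), array([481. , 108.9,  23. ]), array([500.4, 210.2,  23. ])] [567.9 142.   23. ] 104.07032926023152 158.1278019942185
top (237, 195) [ 22  87 218]
top (240, 205) [ 20  93 135]
top (215, 205) [ 17  33 124]
side (268, 180) [ 18 117 109]
side (268, 193) [ 16 126 144]
side (245, 200) [ 90 255  68]
```

Run:
```python
from fit import *
a=cv2.imread("pics/top0.png")[:,:,::-1].copy(); b=cv2.imread("pics/side0.png")[:,:,::-1].copy()
M={"top":mask(a,(223,185,250,221),(8,62,60),(28,255,255)),"side":mask(b,(254,173,284,210),(8,80,50),(28,255,255))}
W=[box(-35,35,-17,17,28,46),box(-30,30,-12,12,46,84)]
x,f=fit(M,W,[446,368,0,-.4]);print("brush",x,f)
vis=[]
for n,im,(cx,cy) in(("top",a,(237,203)),("side",b,(269,190))):
    q=sil(n,[place(B,x[:3],x[3]) for B in W]); e=im.copy()
    cs,_=cv2.findContours((q>.5).astype(np.uint8),0,1)
    c=cv2.resize(e[cy-30:cy+30,cx-30:cx+30],None,fx=6,fy=6,interpolation=0); m=cv2.resize(M[n][cy-30:cy+30,cx-30:cx+30],None,fx=6,fy=6,interpolation=0)
    qq=cv2.resize(q[cy-30:cy+30,cx-30:cx+30],None,fx=6,fy=6)
    for k,col in((m,(255,0,255)),(qq,(0,255,0))):
        cs,_=cv2.findContours((k>.5).astype(np.uint8),0,1); cv2.drawContours(c,cs,-1,col,1)
    vis.append(c)
cv2.imwrite("pics/fit.png",np.hstack(vis)[:,:,::-1])
o=ctrl.get_obs(); r=R.from_rotvec(o["orientation"]); print(r.as_matrix(), o["ee_pos"])
```

```text
Traceback (most recent call last):
  File "fit.py", line 19, in fit
    r=minimize(c,x0,method="Nelder-Mead",options=dict(initial_simplex=np.vstack([x0]+[x0+d for d in np.diag([10,10,8,.2])]),maxiter=150))
  File "fit.py", line 14, in c
    q=sil(n,[place(B,p[:3],p[3]) for B in boxes]); s+=1-np.minimum(q,m).sum()/np.maximum(q,m).sum()
  File "fit.py", line 8, in sil
    for B in boxes: cv2.fillConvexPoly(m,cv2.convexHull(((proj(n,B)+.5)*S).astype(np.int32)),255)
                                                          ~~~~^^^^^
  File "h.py", line 16, in proj
    K,d,T=cam(n); c=(np.atleast_2d(P)-T[:3,3])@T[:3,:3]; c=c*[1,-1,-1]
          ~~~^^^
  File "h.py", line 5, in cam
    i=ctrl.camera_info(n); return np.array(i["camera_matrix"],float),np.array(i["distortion"],float),np.array(i["world_from_camera"],float)
ValueError: time passes only in moves, steps and waits
```

```bash
sed -i 's/^def cam(n):/from functools import lru_cache\n@lru_cache(None)\ndef cam(n):/' h.py
cat > run.py <<'E'
from fit import *
a=cv2.imread("pics/top0.png")[:,:,::-1].copy(); b=cv2.imread("pics/side0.png")[:,:,::-1].copy()
M={"top":mask(a,(223,185,250,221),(8,62,60),(28,255,255)),"side":mask(b,(254,173,284,210),(8,80,50),(28,255,255))}
W=[box(-35,35,-17,17,28,46),box(-30,30,-12,12,46,84)]
x,f=fit(M,W,[446,368,0,-.4]);print("brush",x,f)
vis=[]
for n,im,(cx,cy) in(("top",a,(237,203)),("side",b,(269,190))):
    q=sil(n,[place(B,x[:3],x[3]) for B in W])
    cut=lambda k:cv2.resize(k[cy-30:cy+30,cx-30:cx+30],None,fx=6,fy=6,interpolation=0)
    c=cut(im)
    for k,col in((cut(M[n]),(255,0,255)),(cut(q),(0,255,0))):
        cs,_=cv2.findContours((k>.5).astype(np.uint8),0,1); cv2.drawContours(c,cs,-1,col,1)
    vis.append(c)
cv2.imwrite("pics/fit.png",np.hstack(vis)[:,:,::-1])
o=ctrl.get_obs(); r=R.from_rotvec(o["orientation"]); print(r.as_matrix().round(3), o["ee_pos"])
E
python3 run.py
```

```text
brush [449.7 368.6  -3.5  -0.4] 0.2537232997219526
[[-0.9  0.4 -0. ]
 [ 0.4  0.9 -0. ]
 [-0.  -0.  -1. ]] [260.4 568.1 196.6]
```

View pics/fit.png

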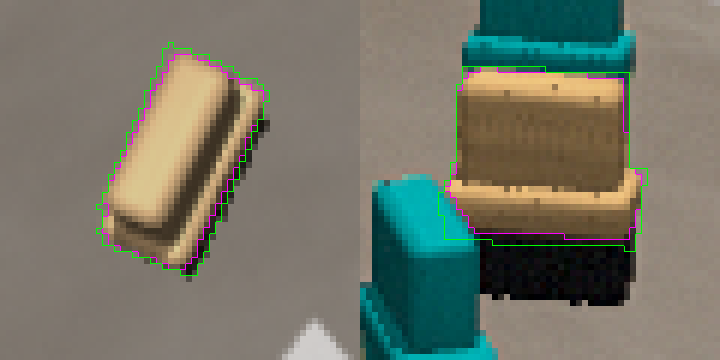

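The outlines (fit green, mask magenta) agree with the brush in both views. It is at about (450,369) with yaw about -0.4, and the fitted z is -3.5, consistent with it standing on the table. Now I'll work out the shift.

```bash
cat > d.py <<'E'
import sys; from h import *
# d.py x y z yaw : tool-frame shift/turn from current pose to TCP target, tool down, tool y at angle yaw+90
np.set_printoptions(precision=3,suppress=True)
o=ctrl.get_obs(); r=R.from_rotvec(o["orientation"])
print("t",round(o["t"],2),"pos",o["ee_pos"],"toolz",r.as_matrix()[:,2],"yaw(y-90)",np.arctan2(-r.as_matrix()[0,1],r.as_matrix()[1,1]),"w",round(o["width"],1))
for a in sys.argv[1:]:
    x,y,z,w=map(float,a.split(","))
    T=R.from_matrix(np.c_[[-np.cos(w),-np.sin(w),0],[-np.sin(w),np.cos(w),0],[0,0,-1]])
    print(a,"shift",r.inv().apply(np.array([x,y,z])-o["ee_pos"]).round(1),"turn",(r.inv()*T).as_rotvec().round(3))
E
sed -i 's/precision=1/precision=3/' fit.py; sed -i '/^vis=/,$d' run.py; python3 run.py; python3 d.py 449.7,368.6,130,-.4 449.7,368.6,51,-.4
```

```text
brush [449.718 368.61   -3.532  -0.381] 0.2537232997219526
t 0.5 pos [260.383 568.126 196.627] toolz [-0. -0. -1.] yaw(y-90) -0.4297984148185484 w 87.8
449.7,368.6,130,-.4 shift [-255.2 -102.5   66.6] turn [-0.    0.   -0.03]
449.7,368.6,51,-.4 shift [-255.2 -102.5  145.6] turn [-0.    0.   -0.03]
```

```bash
python3 -m creep '[{"translation":[-60,-24,10],"angular":[0,0,-0.05],"jaw":1},{"translation":[-120,-48,25],"angular":[0,0,-0.05],"jaw":1},{"translation":[-180,-72,45],"angular":[0,0,-0.05],"jaw":1},{"translation":[-225,-90,60],"angular":[0,0,-0.05],"jaw":1},{"translation":[-255,-102,70],"angular":[0,0,-0.05],"jaw":1},{"translation":[-255,-102,80],"angular":[0,0,-0.05],"jaw":1},{"translation":[-255,-102,80],"angular":[0,0,-0.05],"jaw":1},{"translation":[-255,-102,80],"angular":[0,0,-0.05],"jaw":1}]'
python3 - <<'E'
from h import *
a=save("top","t1.png");b=save("side","s1.png")
c=np.hstack([cv2.resize(a[140:270,170:300],None,fx=3,fy=3),cv2.resize(b[90:220,205:335],None,fx=3,fy=3)])
cv2.imwrite("pics/c1.png",c[:,:,::-1])
E
python3 d.py 449.7,368.6,51,-.381
```

```text
t: 1.5
ee_pos: [449.1, 370.3, 117.0]
orientation: [0.591, 3.085, 0.001]
ft_force: [-0.2, 0.5, -0.1]
width: 87.8
grasp_force: 0.0
t 1.6 pos [449.242 370.287 117.214] toolz [ 0.001  0.001 -1.   ] yaw(y-90) -0.37817735380941914 w 88.1
449.7,368.6,51,-.381 shift [-1.  -1.5 66.2] turn [0.001 0.    0.003]
```

View pics/c1.png

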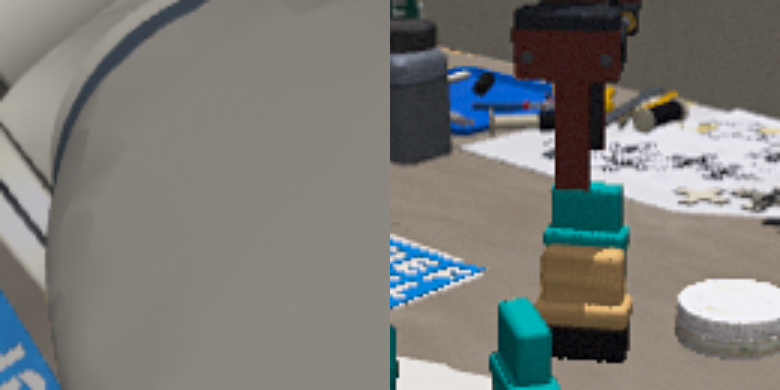

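The arm blocks the top view. In the side view the fingers line up above the grip bar (crop column about 575 against 583). Next is to descend and close.

```bash
python3 -m creep '[{"translation":[-1,-1,30],"angular":[0,0,0],"jaw":1},{"translation":[-1,-1,50],"angular":[0,0,0],"jaw":1},{"translation":[-1,-1,65],"angular":[0,0,0],"jaw":1},{"translation":[-1,-1,65],"angular":[0,0,0],"jaw":1},{"translation":[-1,-1,65],"angular":[0,0,0],"jaw":0},{"translation":[-1,-1,65],"angular":[0,0,0],"jaw":0},{"translation":[-1,-1,65],"angular":[0,0,0],"jaw":0},{"translation":[-1,-1,65],"angular":[0,0,0],"jaw":0}]'
```

```text
t: 2.6
ee_pos: [450.4, 368.0, 52.0]
orientation: [0.593, 3.085, 0.001]
ft_force: [0.5, 1.0, -0.4]
width: 51.3
grasp_force: 0.0
```

```bash
python3 -m creep '[{"translation":[0,0,0],"angular":[0,0,0],"jaw":0},{"translation":[0,0,0],"angular":[0,0,0],"jaw":0},{"translation":[0,0,0],"angular":[0,0,0],"jaw":0},{"translation":[0,0,0],"angular":[0,0,0],"jaw":0},{"translation":[0,0,0],"angular":[0,0,0],"jaw":0},{"translation":[0,0,-20],"angular":[0,0,0],"jaw":0},{"translation":[0,0,-60],"angular":[0,0,0],"jaw":0},{"translation":[0,0,-110],"angular":[0,0,0],"jaw":0}]'
python3 - <<'E'
from h import *
b=save("side","s2.png")
cv2.imwrite("pics/c2.png",cv2.resize(b[60:230,190:360],None,fx=3,fy=3)[:,:,::-1])
V=np.array([546,36]); w=-.2
for y in(-75,-65,30,60,66): print(y, V+y*np.array([-np.sin(w),np.cos(w)]))
E
# vise y=-80 -> TCP; sweep targets
python3 d.py 530,-42,165,-.2 530,-42,87,-.2
```

```text
t: 3.6
ee_pos: [449.4, 367.2, 161.6]
orientation: [-0.593, -3.083, 0.004]
ft_force: [1.1, 1.2, -1.4]
width: 23.7
grasp_force: 29.5
-75 [531.09980019 -37.50499334]
-65 [533.0864935  -27.70432756]
30 [551.96007992  65.40199734]
60 [557.92015985  94.80399467]
66 [559.11217583 100.68439414]
t 3.65 pos [452.687 369.838 168.956] toolz [ 0.006  0.005 -1.   ] yaw(y-90) -0.3797702330605953 w 23.7
530,-42,165,-.2 shift [-224.5 -353.9    2.5] turn [ 0.006  0.004 -0.18 ]
530,-42,87,-.2 shift [-224.2 -354.4   80.5] turn [ 0.006  0.004 -0.18 ]
```

View pics/c2.png

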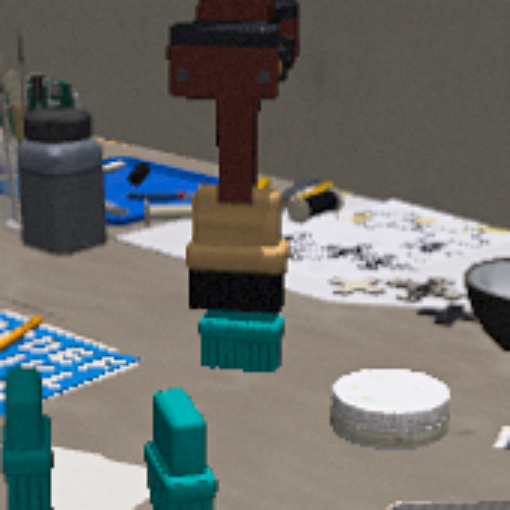

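The brush is held square in the fingers with nothing else lifted. I'll carry it high to the vise's −y end.

```bash
python3 -m creep '[{"translation":[-30,-47,0],"angular":[0,0,-0.03],"jaw":0},{"translation":[-60,-94,0],"angular":[0,0,-0.06],"jaw":0},{"translation":[-90,-141,0],"angular":[0,0,-0.1],"jaw":0},{"translation":[-120,-188,0],"angular":[0,0,-0.13],"jaw":0},{"translation":[-150,-235,0],"angular":[0,0,-0.16],"jaw":0},{"translation":[-180,-282,0],"angular":[0,0,-0.18],"jaw":0},{"translation":[-205,-325,0],"angular":[0,0,-0.18],"jaw":0},{"translation":[-224,-354,0],"angular":[0,0,-0.18],"jaw":0}]'
python3 - <<'E'
from h import *
a=save("top","t3.png");b=save("side","s3.png")
c=np.hstack([cv2.resize(a[95:235,300:440],None,fx=2.8,fy=2.8),cv2.resize(b[195:335,290:430],None,fx=2.8,fy=2.8)])
cv2.imwrite("pics/c3.png",c[:,:,::-1])
E
python3 d.py 530,-42,87,-.2
```

```text
t: 4.65
ee_pos: [526.9, -46.1, 161.4]
orientation: [-0.316, -3.126, 0.0]
ft_force: [0.1, 1.1, -1.7]
width: 23.8
grasp_force: 29.5
t 4.75 pos [527.569 -46.783 161.518] toolz [ 0.001 -0.001 -1.   ] yaw(y-90) -0.2032444323854964 w 23.8
530,-42,87,-.2 shift [-1.4  5.2 74.5] turn [-0.001  0.001 -0.003]
```

View pics/c3.png

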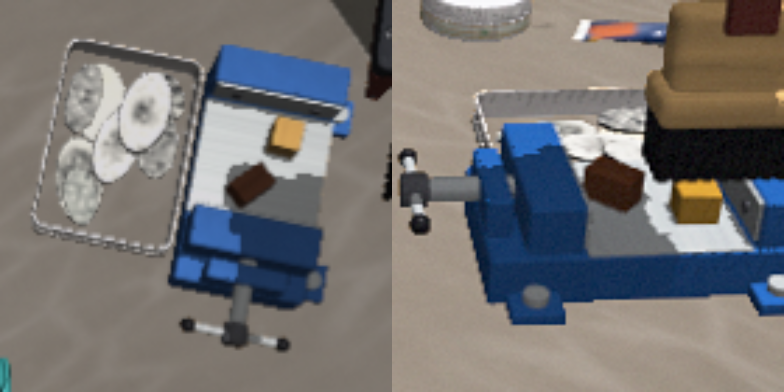

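The bed is clear in front of the brush. The wood is at crop (250,185) and the brass at (287,137), and neither has moved. Next I'll lower the brush behind the bed end.

```bash
python3 -m creep '[{"translation":[-1,3,25],"angular":[0,0,0],"jaw":0},{"translation":[-1,3,50],"angular":[0,0,0],"jaw":0},{"translation":[-1,3,65],"angular":[0,0,0],"jaw":0},{"translation":[-1,3,75],"angular":[0,0,0],"jaw":0},{"translation":[-1,3,75],"angular":[0,0,0],"jaw":0},{"translation":[-1,3,75],"angular":[0,0,0],"jaw":0},{"translation":[-1,3,75],"angular":[0,0,0],"jaw":0},{"translation":[-1,3,75],"angular":[0,0,0],"jaw":0}]'
python3 - <<'E'
from h import *
a=save("top","t4.png");b=save("side","s4.png")
c=np.hstack([cv2.resize(a[95:235,310:450],None,fx=2.8,fy=2.8),cv2.resize(b[195:335,290:430],None,fx=2.8,fy=2.8)])
cv2.imwrite("pics/c4.png",c[:,:,::-1])
E
python3 d.py 558,95,86,-.2
```

```text
t: 5.75
ee_pos: [529.0, -41.2, 87.2]
orientation: [0.313, 3.125, 0.0]
ft_force: [-0.5, 0.2, -1.6]
width: 23.7
grasp_force: 29.5
t 5.85 pos [528.783 -41.257  86.96 ] toolz [ 0. -0. -1.] yaw(y-90) -0.19990215310787382 w 23.8
558,95,86,-.2 shift [ -1.6 139.3   1. ] turn [0. 0. 0.]
```

View pics/c4.png

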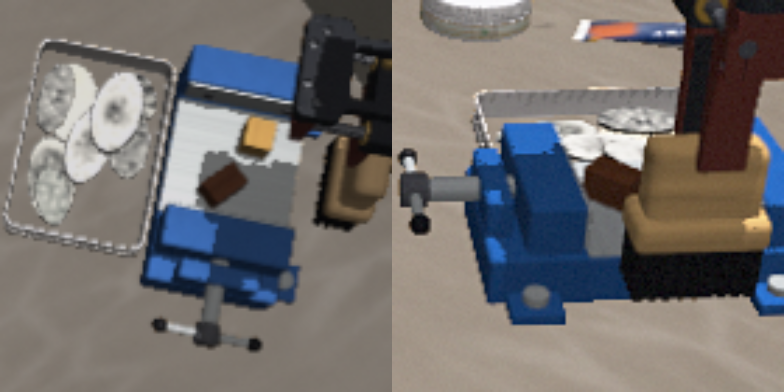

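The brush stands just behind the bed end, lined up with the channel, and the offcuts are still in place. I'll sweep slowly.

```bash
python3 -m creep '[{"translation":[-1,10,1],"angular":[0,0,0],"jaw":0},{"translation":[-1.5,20,1],"angular":[0,0,0],"jaw":0},{"translation":[-1.5,30,1],"angular":[0,0,0],"jaw":0},{"translation":[-1.5,40,1],"angular":[0,0,0],"jaw":0},{"translation":[-1.5,50,1],"angular":[0,0,0],"jaw":0},{"translation":[-1.5,60,1],"angular":[0,0,0],"jaw":0},{"translation":[-1.5,70,1],"angular":[0,0,0],"jaw":0},{"translation":[-1.5,80,1],"angular":[0,0,0],"jaw":0}]'
python3 - <<'E'
from h import *
a=save("top","t5.png");b=save("side","s5.png")
c=np.hstack([cv2.resize(a[95:235,310:450],None,fx=2.8,fy=2.8),cv2.resize(b[195:335,290:430],None,fx=2.8,fy=2.8)])
cv2.imwrite("pics/c5.png",c[:,:,::-1])
E
python3 d.py 558,95,86,-.2
```

```text
t: 6.85
ee_pos: [546.1, 37.5, 85.7]
orientation: [0.313, 3.126, -0.0]
ft_force: [-0.2, -0.5, -1.4]
width: 23.9
grasp_force: 29.5
t 6.95 pos [546.259  37.92   85.705] toolz [ 0.  0. -1.] yaw(y-90) -0.19890585381696924 w 23.8
558,95,86,-.2 shift [-0.2 58.3 -0.3] turn [0.    0.    0.001]
```

View pics/c5.png

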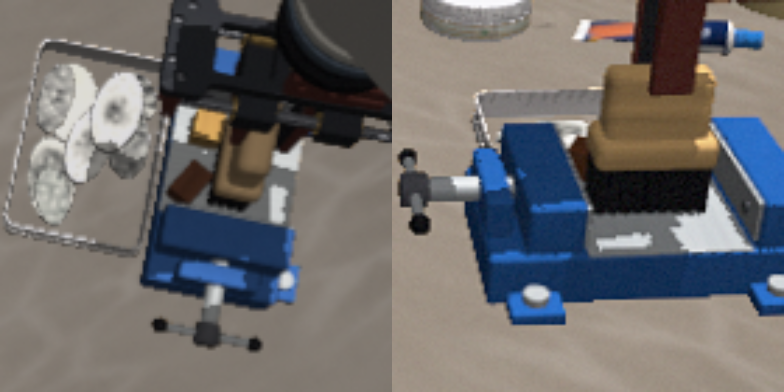

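The brush is centred in the channel and pushing both offcuts, brass at crop (208,126) and wood at (188,180). I'll carry on past the bed end.

```bash
python3 -m creep '[{"translation":[0,8,0],"angular":[0,0,0],"jaw":0},{"translation":[0,16,0],"angular":[0,0,0],"jaw":0},{"translation":[0,24,0],"angular":[0,0,0],"jaw":0},{"translation":[0,32,0],"angular":[0,0,0],"jaw":0},{"translation":[0,40,0],"angular":[0,0,0],"jaw":0},{"translation":[0,48,0],"angular":[0,0,0],"jaw":0},{"translation":[0,56,0],"angular":[0,0,0],"jaw":0},{"translation":[0,64,0],"angular":[0,0,0],"jaw":0}]' && python3 -m creep '[{"translation":[0,0,0],"angular":[0,0,0],"jaw":0},{"translation":[0,0,-10],"angular":[0,0,0],"jaw":0},{"translation":[0,0,-30],"angular":[0,0,0],"jaw":0},{"translation":[0,0,-60],"angular":[0,0,0],"jaw":0},{"translation":[0,0,-80],"angular":[0,0,0],"jaw":0},{"translation":[40,0,-90],"angular":[0,0,0],"jaw":0},{"translation":[90,0,-90],"angular":[0,0,0],"jaw":0},{"translation":[140,0,-90],"angular":[0,0,0],"jaw":0}]'
python3 - <<'E'
from h import *
a=save("top","t6.png");b=save("side","s6.png")
c=np.hstack([cv2.resize(a[95:235,270:410],None,fx=2.8,fy=2.8),cv2.resize(b[175:315,290:430],None,fx=2.8,fy=2.8)])
cv2.imwrite("pics/c6.png",c[:,:,::-1])
for n in("top","side"):
  for l in("wood_offcut","brass_offcut"): print(n,l,[(round(r["score"],2),np.round(r["rect"])) for r in ctrl.look_for(n,l)][:2])
E
python3 d.py 460,150,52,0
```

```text
t: 7.95
ee_pos: [558.8, 100.2, 85.7]
orientation: [0.313, 3.126, 0.0]
ft_force: [-0.2, -0.7, -1.4]
width: 23.8
grasp_force: 29.5
t: 8.95
ee_pos: [420.3, 127.3, 176.4]
orientation: [0.315, 3.125, 0.001]
ft_force: [-0.3, 0.4, -0.6]
width: 23.7
grasp_force: 29.5
top wood_offcut []
top brass_offcut []
side wood_offcut []
side brass_offcut [(0.47, array([372., 241., 390., 250.]))]
t 9.25 pos [423.003 127.492 176.467] toolz [ 0.002  0.    -1.   ] yaw(y-90) -0.20010878412923389 w 23.4
460,150,52,0 shift [-31.5  29.3 124.6] turn [ 0.001  0.002 -0.2  ]
```

View pics/c6.png

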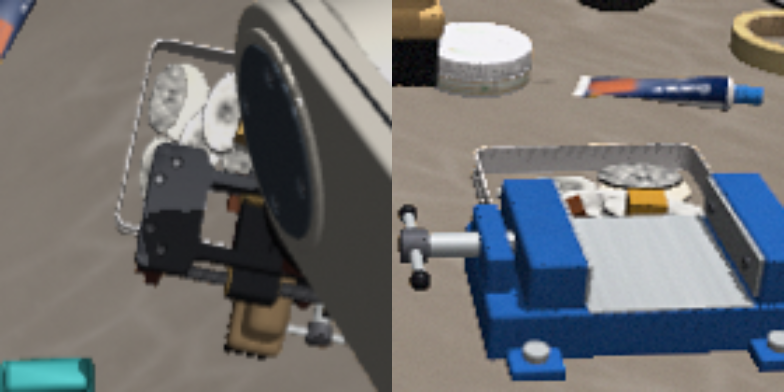

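The bed is empty and both offcuts lie in the tin (side crop: wood (575,205), brass (647,202)). I'll put the brush back on the bare table where it stood.

```bash
python3 d.py 450,369,120,-.38
```

```text
t 9.25 pos [423.003 127.492 176.467] toolz [ 0.002  0.    -1.   ] yaw(y-90) -0.20010878412923389 w 23.4
450,369,120,-.38 shift [ 21.7 242.   56.6] turn [0.001 0.002 0.18 ]
```

```bash
python3 -m creep '[{"translation":[4,40,0],"angular":[0,0,0.03],"jaw":0},{"translation":[8,85,0],"angular":[0,0,0.06],"jaw":0},{"translation":[12,130,0],"angular":[0,0,0.1],"jaw":0},{"translation":[16,175,0],"angular":[0,0,0.14],"jaw":0},{"translation":[20,215,0],"angular":[0,0,0.18],"jaw":0},{"translation":[22,242,20],"angular":[0,0,0.18],"jaw":0},{"translation":[22,242,50],"angular":[0,0,0.18],"jaw":0},{"translation":[22,242,56],"angular":[0,0,0.18],"jaw":0}]'; python3 d.py 450,369,53,-.38
```

```text
t: 10.25
ee_pos: [447.7, 368.4, 117.5]
orientation: [-0.593, -3.083, 0.005]
ft_force: [0.6, -0.3, -1.9]
width: 23.7
grasp_force: 30.0
t 10.25 pos [447.709 368.375 117.485] toolz [-0.003 -0.002 -1.   ] yaw(y-90) -0.3799882416958674 w 23.7
450,369,53,-.38 shift [-2.   1.6 64.5] turn [-0.003 -0.002  0.   ]
```

```bash
python3 -m creep '[{"translation":[0,0,20],"angular":[0,0,0],"jaw":0},{"translation":[0,0,40],"angular":[0,0,0],"jaw":0},{"translation":[0,0,52],"angular":[0,0,0],"jaw":0},{"translation":[0,0,58],"angular":[0,0,0],"jaw":0},{"translation":[0,0,62],"angular":[0,0,0],"jaw":0},{"translation":[0,0,64],"angular":[0,0,0],"jaw":0},{"translation":[0,0,64],"angular":[0,0,0],"jaw":0},{"translation":[0,0,64],"angular":[0,0,0],"jaw":0}]'; python3 d.py
```

```text
t: 11.25
ee_pos: [448.1, 369.1, 56.0]
orientation: [0.593, 3.085, 0.001]
ft_force: [-0.3, -0.4, -1.7]
width: 23.6
grasp_force: 30.0
t 11.25 pos [448.074 369.138  55.986] toolz [ 0.  0. -1.] yaw(y-90) -0.3797408308883377 w 23.6
```

```bash
python3 -m creep '[{"translation":[0,0,1],"angular":[0,0,0],"jaw":0},{"translation":[0,0,2],"angular":[0,0,0],"jaw":0},{"translation":[0,0,3],"angular":[0,0,0],"jaw":0},{"translation":[0,0,3.5],"angular":[0,0,0],"jaw":0},{"translation":[0,0,4],"angular":[0,0,0],"jaw":0},{"translation":[0,0,4],"angular":[0,0,0],"jaw":0},{"translation":[0,0,4],"angular":[0,0,0],"jaw":0},{"translation":[0,0,4],"angular":[0,0,0],"jaw":0}]'
```

```text
t: 12.25
ee_pos: [447.9, 369.0, 51.9]
orientation: [-0.593, -3.085, -0.0]
ft_force: [-2.9, -0.5, 4.3]
width: 23.5
grasp_force: 30.0
```

Contact is light at about 6 N up. I'll release and raise the arm straight up.

```bash
python3 -m creep '[{"translation":[0,0,0],"angular":[0,0,0],"jaw":1},{"translation":[0,0,0],"angular":[0,0,0],"jaw":1},{"translation":[0,0,0],"angular":[0,0,0],"jaw":1},{"translation":[0,0,0],"angular":[0,0,0],"jaw":1},{"translation":[0,0,0],"angular":[0,0,0],"jaw":1},{"translation":[0,0,0],"angular":[0,0,0],"jaw":1},{"translation":[0,0,0],"angular":[0,0,0],"jaw":1},{"translation":[0,0,0],"angular":[0,0,0],"jaw":1}]' && python3 -m creep '[{"translation":[0,0,-15],"angular":[0,0,0],"jaw":1},{"translation":[0,0,-40],"angular":[0,0,0],"jaw":1},{"translation":[0,0,-80],"angular":[0,0,0],"jaw":1},{"translation":[0,0,-120],"angular":[0,0,0],"jaw":1},{"translation":[30,10,-150],"angular":[0,0,0],"jaw":1},{"translation":[80,30,-150],"angular":[0,0,0],"jaw":1},{"translation":[130,50,-150],"angular":[0,0,0],"jaw":1},{"translation":[180,70,-150],"angular":[0,0,0],"jaw":1}]' && python3 -m creep '[{"translation":[40,15,0],"angular":[0,0,0],"jaw":1},{"translation":[70,30,0],"angular":[0,0,0],"jaw":1},{"translation":[70,30,0],"angular":[0,0,0],"jaw":1},{"translation":[70,30,0],"angular":[0,0,0],"jaw":1},{"translation":[70,30,0],"angular":[0,0,0],"jaw":1},{"translation":[70,30,0],"angular":[0,0,0],"jaw":1},{"translation":[70,30,0],"angular":[0,0,0],"jaw":1},{"translation":[70,30,0],"angular":[0,0,0],"jaw":1}]'
python3 - <<'E'
from fit import *
im={n:save(n,n+"9.png") for n in("top","side")}
M={"top":mask(im["top"],(218,180,255,226),(8,62,60),(28,255,255)),"side":mask(im["side"],(250,170,288,212),(8,80,50),(28,255,255))}
W=[box(-35,35,-17,17,28,46),box(-30,30,-12,12,46,84)]
print({k:v.sum() for k,v in M.items()}, fit(M,W,[448,369,0,-.38]))
for n in im:
  for l in("brush","wood_offcut","brass_offcut"):
    for r in ctrl.look_for(n,l)[:4]:
      q=r["rect"]; print(n,l,round(r["score"],2),np.round(q), atz(n,((q[0]+q[2])/2,(q[1]+q[3])/2),20).round())
E
```

```text
t: 13.25
ee_pos: [448.0, 369.0, 51.7]
orientation: [0.593, 3.085, 0.0]
ft_force: [0.1, -0.3, 0.4]
width: 88.0
grasp_force: 0.0
t: 14.25
ee_pos: [305.6, 501.9, 203.2]
orientation: [0.593, 3.084, 0.002]
ft_force: [0.1, 0.2, -0.2]
width: 87.6
grasp_force: 0.0
t: 15.25
ee_pos: [253.1, 554.4, 201.7]
orientation: [-0.594, -3.085, 0.0]
ft_force: [1.0, -0.3, 0.1]
width: 87.8
grasp_force: 0.0
{'top': np.float64(585.0), 'side': np.float64(772.0)} (array([446.24 , 370.073,  -3.842,  -0.331]), np.float64(0.2586011441152195))
top brush 0.88 [222. 184. 249. 222.] [446. 373.  20.]
top brush 0.82 [239. 267. 271. 286.] [291. 332.  20.]
top brush 0.74 [147. 166. 186. 198.] [495. 525.  20.]
top brush 0.6 [268. 223. 303. 243.] [380. 268.  20.]
top wood_offcut 0.67 [356. 157. 363. 169.] [531. 107.  20.]
side brush 0.96 [252. 173. 280. 212.] [453. 405.  20.]
side brush 0.96 [194. 181. 208. 232.] [300. 364.  20.]
side brush 0.65 [237. 191. 262. 239.] [391. 300.  20.]
side brush 0.58 [255. 151. 285. 177.] [512. 593.  20.]
side wood_offcut 0.6 [353. 247. 357. 252.] [539. 115.  20.]
side brass_offcut 0.55 [372. 244. 387. 252.] [583. 109.  20.]
```

Run:
```python
from fit import *
V=np.array([546,36,0]); Rv=R.from_rotvec([0,0,-.2])
P={}
for n,w in(("top",(305,100,420,220)),("side",(320,220,430,300))):
    im=cv2.imread(f"pics/{n}9.png")[:,:,::-1].copy()
    for l,lo,hi in(("wood",(0,90,20),(12,255,150)),("brass",(13,120,90),(28,255,255))):
        m=mask(im,w,lo,hi).astype(np.uint8); k,_,s,c=cv2.connectedComponentsWithStats(m)
        i=1+np.argmax(s[1:,4]) if k>1 else None
        if i: P[n,l]=c[i]; print(n,l,s[i],c[i],"vise frame at z=15/30:",*[Rv.inv().apply(atz(n,c[i],z)-V).round(0) for z in(15,30)])
for l in("wood","brass"):
    x,e=tri(P["top",l],P["side",l]); print(l,Rv.inv().apply(x-V),e)
```

```text
top wood [351 157  12  15 131] [356.42  163.954] vise frame at z=15/30: [-30.  72.  15.] [-35.  74.  30.]
top brass [355 133  11  12  89] [359.876 138.82 ] vise frame at z=15/30: [28. 74. 15.] [22. 75. 30.]
side wood [352 245   7   7  30] [355.3   248.167] vise frame at z=15/30: [-19.  90.  15.] [-26.  65.  30.]
side brass [374 242  14  10  93] [380.28  245.849] vise frame at z=15/30: [29. 95. 15.] [20. 69. 30.]
wood [-28.461  72.506  24.204] 9.083167870379254
brass [22.468 75.164 26.848] 1.3231769731317073
```

```bash
python3 -c "
from workcell import ctrl
print(ctrl.close_job())"
```

```text
the job is handed in; nothing more can be done
None
```

Both offcuts were swept into the tin, the brush stands released on its bristles on the bare table near where it started, and the job was handed in at about 16 s of the 43 s; no verdict was shown.

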